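Clip the specimen carrier on the drying stand's snap hook

ROBOT

A 6-joint arm with a two-finger parallel gripper is mounted at the origin on the work surface. World frame = base frame: x ahead of the robot, y to its left, z up, the work surface at z = 0. Lengths are in mm, angles in rad, forces in N, time in s.
With the tool pointing down it reaches from about 350 to 875 mm from the base axis. Payload 4.2 kg.
Tool frame: the origin (TCP) lies between the finger pads; the fingertips stand 25 mm ahead of it and the grasp point (between the pads) lies 6 mm ahead of it; z points along the fingers, y is the line along which they close (so a half turn about z gives the same grasp; the last joint's range is limited). The gripper opens to 85 mm and grips with 20 to 120 N. Pads are 22 mm wide; open, the fingers measure 114 mm over their backs; the gripper's body (76 mm by 85 mm) begins 54 mm behind the grasp point. The pads swing forward as they close: fully open they stand 13 mm farther back than shut.
Start: joints at [1.389, 0.385, 0.008, 0, -1.194, -0.259], TCP at [266.631, 565.25, 256.312] pointing down, gripper open.
Joint ranges: [-3.14, 3.14], [-1.21, 2.06], [-1.07, 1.41], [-3.16, 2.05], [-2.99, -0.16], [-3.1, 3.1]. Speed limits (rad/s): [2.79, 2.79, 3.14, 3.14, 3.14, 3.14].

INTERFACE

Orientations are given as a unit quaternion [x, y, z, w].
In Python, from bench import arm gives the robot as it stands.
- The arm moves only by the shell command python3 -m pendant 'ROWS'. ROWS is JSON, a list of rows, each a list of 7 numbers: the shift along the tool's x, y, z in m, then the turn, a rotation vector about the tool's x, y, z in degrees, then the finger opening in m, from 0 to 0.0854. In form: [[x, y, z, wx, wy, wz, fingers], ...]. A call has 1 to 12 rows; each row shifts and turns the commanded pose from where the row before left it, along the tool's axes as they then stand; what a row does not reach is not made up. A row lasts 1/10 s, in which the tool goes at most 50 mm and 8.59 degrees, less where a joint would pass 70% of its speed; a pose out of reach is approached as far as the arm can. A call is refused whole if a number of a shift passes 0.05 or a number of a turn 8.59, either way. A call with a gripper value outside its range is refused whole. The fingers move at their own pace and stop on an object; the grip force is fixed at half the most. Time passes only in rows, so rows that do not move let the fingers close. It gives the time, the measured TCP pose, the force, the opening and the grip force at its end, in the units of the state.
- arm.read_state(): the state, without advancing time (a new reading comes with each control period).
- arm.get_image(name): name is "side" or "top"; returns a dict with "image" (400x640x3 uint8, red, green, blue), "fx", "fy", "cx", "cy" (pixels), "xyz" and "rotation" of the camera in the world. Camera axes: x right, y down, z forward; pixel columns grow to the right and rows downward; lengths in mm; the calibration is good to about 2 mm. A picture is of the moment at which its call begins. There is no depth.
- arm.job_done(): hands the job in; it is judged then, once.
The state is a dict: "clock": time; "joints": joint angles; "joint_vel": joint speeds; "joint_efforts": joint torques, N m; "position": TCP position; "ee_rot": TCP orientation; "contact_force": force on the tool from outside, world axes, zero at the start; "wrist_torque": the same for the moment, N m; "gripper_width": finger opening in mm; "grasp_force": force on a finger pad.
Only numpy, scipy, OpenCV 4.12 (cv2) and the standard library are available. Lean on these libraries where they do the work, as an engineer would, in place of code of your own. Each camera call takes 0.05 s, during which the arm holds its last target. There are 200 camera calls.

TASK

Hang the specimen carrier with the yellow handle on the drying stand's brass snap hook: bring its cross rung in over the hook's nose and press it down against the sprung red gate until it drops into the hook and the gate snaps shut above it, then let go and leave it hanging still. Go by feel, as the hook is clamped at a different height each time: never load the stand or its hook with more than 20 N, and leave the grey-handled carrier and the other things on the bench where they are.

Things in the scene. Friction and masses are not known exactly. Their poses are not given: they have to be found in the camera images.
- carrier: Specimen carrier with YELLOW handle, 0.3 kg, to be hung. Origin: centre of underside, z up. Base plate 56 (x) x 96 (y) x 12 mm, stubs on it to 20 mm up. Two 8 mm uprights at y = +-38.5 mm carry an 8 mm cross rung along y (125 mm up) and a grip bar on top. Windows between the uprights, 69 mm wide: 20 to 121 mm up (the hook goes through), 129 to 178 mm up (the gate closes in it).
- carrier_rung (a point): Middle of the yellow-handled carrier's cross rung, on its axis, 125 mm above the underside; its y axis runs along the rung. The rung must lie across the hook: carrier's x along the stand's x, either way round.
- carrier_grip (a point): Centre of the yellow grip bar, 14 (x) x 85 (y) x 24 (z) mm, 190 mm above the carrier's underside. Pinch it from above across its 14 mm (fingers closing along the carrier's x), either way round.
- stand: Drying stand, fixed. Origin: foot of its post on the bench, z up. Foot plate 110 x 110 x 12 mm (x -45 to 65), post 16 mm thick, 210 mm high. A 9 mm brass arm reaches along its -x to a J-shaped snap hook in the plane y = 0. The arm is clamped at an UNREPORTED height, differing each run: gate line 190 to 220 mm above the bench. Find it by feel or sight.
- hook_mouth (a point): Centre of the hook's mouth at the LOWEST gate line (190 mm up; the real one is 0 to 30 mm higher); axes as the stand's. Mouth opens up, 26 mm wide in x: spine inner face at +13 mm, nose -13 to -22 mm, nose end level with the gate line. Floor 31.5 mm below the gate line, underside 40.5. Bring the rung in from -x above the nose, then straight down, best at x = -5 mm.
- gate (a joint): Red sprung gate, 6 mm bar across the mouth, hinged at the spine, free end at the nose. 0 = shut, up to 1.35 rad pushed down into the hook. Takes some 5 to 10 N. The rung touches it with its axis 7 mm above the gate line, slips past its end after 27 to 33 mm more (about 1 rad), the gate springs back to 0, and the rung rests on the floor 27.5 mm below the gate line (34.5 mm of travel).
- spare: Another carrier, the same in every way but with a GREY handle; not to be moved. Origin: centre of its underside.
- beaker: glass beaker, 68 mm wide, 85 mm high, to be left alone; origin: centre of its underside
- solvent: amber bottle, 64 mm wide, 150 mm high, to be left alone; origin: centre of its underside
- dish: closed round dish with a white top, 90 mm wide, 16 mm high, to be left alone; origin: centre of its underside
- target_disc: brass disc, 58 mm wide, 6 mm thick, to be left alone; origin: centre of its underside
Things that resemble listed ones, but are neither listed nor needed, are in the scene too. Leave any purple look-alike of the carrier alone.

How it is judged (in metres and radians):
On the way, in this order (a step that is already met when the one before it is completed fails the run):
1. the carrier presses the gate open (value of joint gate above 0.6 rad and contact force between carrier and stand above 1 N), for 0.05 s.
2. the rung is in the hook and the gate has snapped shut above it (z of carrier_rung in the frame of stand between 0.158 and 0.1945 m and x of carrier_rung in the frame of stand between -0.1 and -0.06 m and y of carrier_rung in the frame of stand between -0.036 and 0.036 m and value of joint gate below 0.12 rad), for 0.2 s.
At the end, for the whole second after the job is handed in: The yellow-handled carrier, let go, hangs by its rung in the snap hook (rung 158 to 194.5 mm up, so below the gate; within 20 mm of the mouth centre along the hook, 36 mm across), gate shut (under 0.12 rad), within 0.2 rad of upright, under 0.05 m/s (all of step 2 and contact force between carrier and stand above 1 N and angle between carrier's own z axis and vertical below 0.2 rad and linear speed of carrier below 0.05 m/s and contact force between the fingers and carrier below 0.1 N); the robot touches nothing.
It fails at once if the stand or its hook is loaded with more than 20 N (contact force between stand and anything else above 20 N).
It fails at once if the grey-handled carrier, beaker, amber bottle, dish or brass disc is moved by more than 30 mm (distance of any of spare, beaker, solvent, dish, target_disc from where it was at the start of the episode above 0.03 m).
It also fails if it takes over 48 s, if anything falls off the work surface, if the arm or the gripper's body presses on something with over 40 N, if the wrist force passes 120 N, or if a joint passes its speed limit or range.

## Working session

There is one attempt and no reset: what is moved stays moved. The work goes in short steps, Python scripts to look and compute and a shell command to move; the robot and the scene stay as the last step left them, time stands still between calls to the robot, and variables do not carry over. Pictures are saved under pics/ and viewed, at most 10 in all, crops included, and the job is handed in when it is done.

```bash
mkdir -p pics; cat > h.py <<'E'
import numpy as np,cv2
from bench import arm
def grab(n,f):
    d=arm.get_image(n); cv2.imwrite(f,cv2.cvtColor(d["image"],cv2.COLOR_RGB2BGR)); 
    np.save(f+".npy",d,allow_pickle=True); return d
def load(f): return np.load(f+".npy",allow_pickle=True).item()
def ray(d,u,v):
    r=np.array(d["rotation"])@np.array([(u-d["cx"])/d["fx"],(v-d["cy"])/d["fy"],1]); return np.array(d["xyz"]),r/np.linalg.norm(r)
def plane(d,u,v,z):
    o,r=ray(d,u,v); return o+r*(z-o[2])/r[2]
def tri(d1,p1,d2,p2):
    o1,a=ray(d1,*p1); o2,b=ray(d2,*p2)
    s=np.linalg.lstsq(np.c_[a,-b],o2-o1,rcond=None)[0]
    P,Q=o1+a*s[0],o2+b*s[1]; return (P+Q)/2,np.linalg.norm(P-Q)
def proj(d,P):
    c=np.array(d["rotation"]).T@(np.array(P)-d["xyz"]); return c[:2]/c[2]*[d["fx"],d["fy"]]+[d["cx"],d["cy"]]
E
python3 - <<'E'
from h import *
for n in("side","top"):
    d=grab(n,f"pics/{n}0.png"); print(n,d["xyz"],d["fx"],d["cx"],d["cy"]); print(np.round(d["rotation"],3))
print(arm.read_state())
E
```

```text
side [276.91917244 535.80808863 674.28810541] 366.97246908586703 319.5399079937824 204.62655226578076
[-0.262  0.869 -0.405  0.109]
top [423.50442735  12.82742382 933.99888548] 380.3845788526169 312.8179317085104 204.02889333766257
[-0.674  0.732 -0.077  0.069]
{'clock': 0.1, 'joints': array([ 1.38859215e+00,  3.85483023e-01,  6.77890907e-03, -4.50242880e-04,
       -1.19399450e+00, -2.58618613e-01]), 'joint_vel': array([ 0.00218243, -0.00139489,  0.0015507 ,  0.00244767,  0.00012438,
       -0.0005125 ]), 'joint_efforts': array([-1.00229630e-03, -3.93319273e+01,  1.88928956e+01,  4.19794902e+00,
       -2.59515706e-03,  8.24234121e-06]), 'position': array([266.4449564 , 564.84487349, 255.33305448]), 'ee_rot': array([ 9.75788968e-01, -2.18712004e-01, -1.72765094e-04,  9.58439911e-04]), 'contact_force': array([-0.78464141,  0.26420595,  0.23645853]), 'wrist_torque': array([-0.03353197,  0.00556362,  0.00572541]), 'grasp_force': 0.0, 'gripper_width': 85.33833427784069}
```

View pics/side0.png

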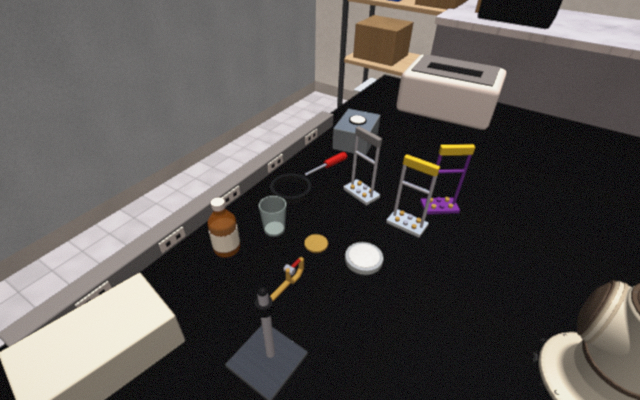

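View pics/top0.png

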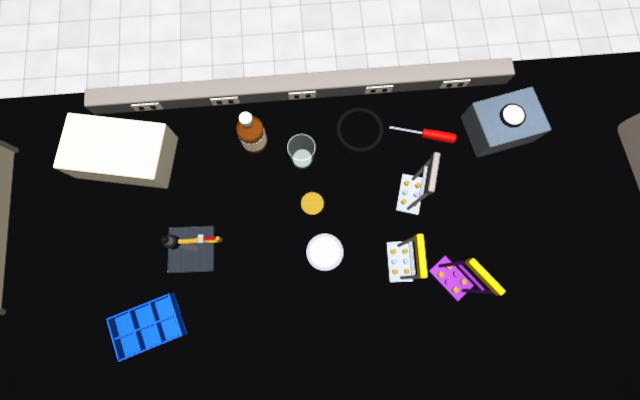

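The side view shows the yellow-handled carrier with a white base at (421,165). The purple look-alike, also with a yellow handle, is at (457,150), the grey-handled one at (368,135), and the hook at (290,270). In the top view they are at: yellow (421,255), purple (487,277), grey (432,172), hook (210,239).

Things that could be mistaken for the target: the yellow bar at side (421,165) / top (421,255), the purple carrier's bar at (457,150) / (487,277), and the grey one at (368,135) / (432,172). I choose the first one, with the white base and yellow handle, and will check it in a crop.

```bash
python3 - <<'E'
import re
s=open('h.py').read().replace('np.array(d["rotation"])','R.from_quat(d["rotation"]).as_matrix()').replace('import numpy as np,cv2','import numpy as np,cv2\nfrom scipy.spatial.transform import Rotation as R')
open('h.py','w').write(s)
E
python3 - <<'E'
from h import *
s,t=load("pics/side0.png"),load("pics/top0.png")
def mask(d,lo,hi,box):
    h=cv2.cvtColor(d["image"],cv2.COLOR_RGB2HSV); m=cv2.inRange(h,lo,hi); k=np.zeros_like(m); x0,y0,x1,y1=box; k[y0:y1,x0:x1]=m[y0:y1,x0:x1]; return k
for n,d,b in(("s",s,(400,150,442,180)),("t",t,(410,225,430,285))):
    m=mask(d,(22,120,100),(35,255,255),b); c=max(cv2.findContours(m,0,2)[0],key=cv2.contourArea); r=cv2.minAreaRect(c); print(n,r,np.round(cv2.boxPoints(r),1).tolist())
for n,d,b in(("s",s,(250,240,320,310)),("t",t,(150,220,240,260))):
    for nm,lo,hi in(("red",(0,150,80),(6,255,255)),("brass",(12,100,80),(28,255,255))):
        m=mask(d,lo,hi,b); ys,xs=np.nonzero(m); print(n,nm,len(xs),xs.min(),xs.max(),ys.min(),ys.max(),xs.mean(),ys.mean())
def crop(d,x,y,w,h,k): return cv2.resize(d["image"][y:y+h,x:x+w],(400,300),interpolation=cv2.INTER_CUBIC)
I=np.vstack([np.hstack([crop(s,380,130,120,90,4),crop(s,225,250,120,90,4)]),np.hstack([crop(t,380,215,120,90,4),crop(t,145,215,80,60,4)])])
cv2.imwrite("pics/c1.png",cv2.cvtColor(I,cv2.COLOR_RGB2BGR))
for d in(s,t): print(R.from_quat(d["rotation"]).as_matrix().round(2).tolist())
E
```

```text
s ((420.64599609375, 164.59854125976562), (37.164554595947266, 11.448391914367676), 19.98310661315918) [[401.20001220703125, 163.60000610351562], [405.1000061035156, 152.89999389648438], [440.1000061035156, 165.60000610351562], [436.20001220703125, 176.3000030517578]]
t ((420.7452087402344, 255.57948303222656), (45.485538482666016, 9.94505500793457), 83.9909896850586) [[413.3999938964844, 233.5], [423.29998779296875, 232.39999389648438], [428.1000061035156, 277.70001220703125], [418.20001220703125, 278.70001220703125]]
s red 36 291 299 259 266 295.30555555555554 262.94444444444446
s brass 535 270 319 240 300 296.3514018691589 268.22616822429904
t red 29 204 214 236 239 209.06896551724137 237.89655172413794
t brass 176 178 221 236 243 198.2840909090909 240.3068181818182
[[-0.84, -0.37, 0.4], [-0.54, 0.54, -0.65], [0.02, -0.76, -0.65]]
[[-0.08, -0.98, 0.21], [-1.0, 0.08, -0.02], [0.0, -0.21, -0.98]]
```

View pics/c1.png

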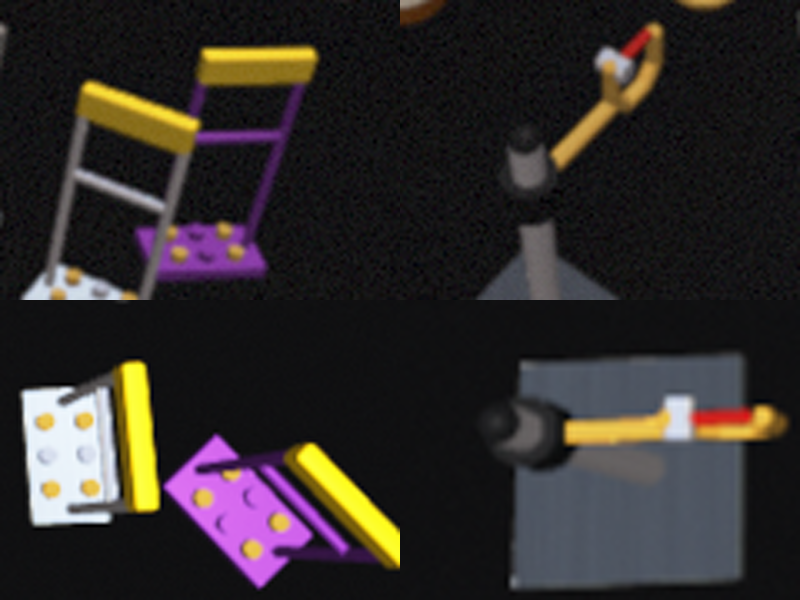

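The crops confirm the choice: the white-base carrier with grey uprights and a yellow bar (side (421,165), top (421,255)). The hook's nose end is at about side (301.5,259), top (220,239), and the white hinge block at side (289,269), top (201,238).

```bash
python3 - <<'E'
from h import *
s,t=load("pics/side0.png"),load("pics/top0.png")
def p(n,a,b): P,e=tri(s,a,t,b); print(n,P.round(1),round(e,1)); return P
p("grip",(420.6,164.6),(420.7,255.6))
nose=p("nose",(301.5,259),(220,239)); hin=p("hinge",(289,269),(201,238)); p("redc",(295.3,262.9),(209.1,237.9))
F=[plane(t,*q,12) for q in((169,227),(213.4,225.6),(214,271.4),(167.4,272))]; print("foot",np.round(F,1)[:,:2].tolist(),np.mean(F,0).round(1))
G=[plane(s,*q,12) for q in((270,325),(307,352),(268,397),(227,362))]; print(np.round(G,1)[:,:2].tolist(),np.mean(G,0).round(1))
e=F[1]-F[0]+F[2]-F[3]; print("foot dir",np.degrees(np.arctan2(e[1],e[0])))
for z in(178,190,202): # grip bar corners in top (top face) 
    B=[plane(t,*q,z) for q in((413.4,233.5),(423.3,232.4),(428.1,277.7),(418.2,278.7))]; e=B[2]-B[1]+B[3]-B[0]; print(z,np.mean(B,0).round(1),np.linalg.norm(e/2),np.degrees(np.arctan2(e[1],e[0])))
    B=[plane(s,*q,z) for q in((401.2,163.6),(405.1,152.9),(440.1,165.6),(436.2,176.3))]; e=B[2]-B[1]+B[3]-B[0]; print(' s',z,np.mean(B,0).round(1),np.linalg.norm(e/2),np.degrees(np.arctan2(e[1],e[0])))
# base plate in top: white
h=cv2.cvtColor(t["image"],cv2.COLOR_RGB2HSV); m=cv2.inRange(h,(0,0,170),(180,70,255)); k=np.zeros_like(m); k[232:290,380:416]=m[232:290,380:416]
r=cv2.minAreaRect(max(cv2.findContours(cv2.morphologyEx(k,3,np.ones((7,7))),0,2)[0],key=cv2.contourArea)); print(r)
for q in ((386.5,242),(390,282.3)): print(plane(t,*q,12).round(1))
st=arm.read_state(); print(R.from_quat(st['ee_rot']).as_matrix().round(3).tolist())
E
```

```text
grip [ 459.7 -202.   191.2] 0.6
nose [526.6 187.4 183.1] 2.2
hinge [529.4 222.3 189.8] 0.7
redc [528.  206.2 190.7] 0.9
foot [[588.5, 349.9], [583.0, 241.7], [472.4, 243.4], [480.1, 354.2]] [531.  297.3  12. ]
[[567.5, 243.7], [473.7, 249.4], [483.6, 353.3], [585.4, 346.9]] [527.5 298.3  12. ]
foot dir -93.45727785615013
178 [ 461.3 -205.9  178. ] 88.95046356196822 178.02806833829513
 s 178 [ 465.4 -222.9  178. ] 90.51112019802413 177.8915774433055
190 [ 460.7 -202.4  190. ] 87.53854936043751 178.0280683382951
 s 190 [ 460.8 -204.5  190. ] 88.32260624708653 177.8915774433055
202 [ 460.1 -199.   202. ] 86.1266351589068 178.02806833829513
 s 202 [ 456.2 -186.2  202. ] 86.13409229614882 177.89157744330555
((400.6382141113281, 261.2970886230469), (40.879234313964844, 25.7700252532959), 85.60128784179688)
[ 508.2 -175.6   12. ]
[ 412.4 -172.2   12. ]
[[0.904, -0.427, -0.001], [-0.427, -0.904, -0.002], [0.0, 0.002, -1.0]]
```

```bash
python3 -m pendant '[[0,0,-0.01,0,0,-7.8,0.05],[0,0,-0.01,0,0,-7.8,0.05],[0,0,0,0,0,-7.7,0.05],[0.014,0.045,0,0,0,0,0.05],[0.014,0.045,0,0,0,0,0.05],[0.014,0.045,0,0,0,0,0.05],[0.014,0.045,0,0,0,0,0.05],[0.014,0.045,0,0,0,0,0.05],[0.014,0.045,0,0,0,0,0.05],[0.014,0.045,0,0,0,0,0.05],[0.014,0.045,0,0,0,0,0.05],[0.014,0.045,0,0,0,0,0.05]]'
cat > st.py <<'E'
from h import *
import sys
s=arm.read_state(); M=R.from_quat(s['ee_rot']).as_matrix(); P=s['position']
print(round(s['clock'],2),P.round(1),'yaw_y',np.degrees(np.arctan2(M[1,1],M[0,1])).round(2),'tilt',M[:,2].round(3),'F',s['contact_force'].round(1),'w',round(s['gripper_width'],1),round(s['grasp_force'],1))
if len(sys.argv)>3: print('tool delta mm',(M.T@(np.array(list(map(float,sys.argv[1:4])))-P)).round(1))
E
python3 st.py 460.5 -202 255
```

```text
clock: 1.3
position: [378.5, 154.2, 276.2]
ee_rot: [1.0, -0.017, -0.0, -0.0]
contact_force: [1.7, 0.1, -0.2]
gripper_width: 50.2
grasp_force: 0.0
1.3 [378.5 154.2 276.2] yaw_y -91.91 tilt [-0.  0. -1.] F [ 1.7  0.1 -0.2] w 50.2 0.0
tool delta mm [ 93.9 353.3  21.2]
```

```bash
python3 -m pendant '[[0.012,0.044,0,0,0,0,0.05],[0.012,0.044,0,0,0,0,0.05],[0.012,0.044,0,0,0,0,0.05],[0.012,0.044,0,0,0,0,0.05],[0.012,0.044,0,0,0,0,0.05],[0.012,0.044,0,0,0,0,0.05],[0.012,0.044,0,0,0,0,0.05],[0.01,0.044,0,0,0,0,0.05],[0,0,0.02,0,0,0,0.05],[0,0,0,0,0,0,0.05],[0,0,0,0,0,0,0.05]]' >/dev/null; python3 st.py 460.5 -202 195
```

```text
2.4 [ 460.3 -198.7  256. ] yaw_y -91.95 tilt [-0.002 -0.    -1.   ] F [-0.6  0.2 -0.5] w 50.3 0.0
tool delta mm [ 0.5  3.3 61. ]
```

```bash
python3 -m pendant '[[0,0.003,0.02,0,0,0,0.05],[0,0,0.02,0,0,0,0.05],[0,0,0.021,0,0,0,0.05],[0,0,0,0,0,0,0.05],[0,0,0,0,0,0,0.0],[0,0,0,0,0,0,0.0],[0,0,0,0,0,0,0.0],[0,0,0,0,0,0,0.0],[0,0,0,0,0,0,0.0],[0,0,0,0,0,0,0.0]]' >/dev/null; python3 st.py
```

```text
3.4 [ 461.8 -202.   197.1] yaw_y -91.92 tilt [ 0.004 -0.001 -1.   ] F [0.5 2.  6.4] w 13.2 59.6
```

```bash
python3 -m pendant '[[0,0,-0.01,0,0,0,0],[0,0,-0.025,0,0,0,0],[0,0,-0.035,0,0,0,0],[0,0,-0.04,0,0,0,0],[0,0,0,0,0,0,0],[0,0,0,0,0,0,0],[0,0,0,0,0,0,0]]' >/dev/null; python3 st.py 527 100 305
python3 - <<'E'
from h import *
grab("side","pics/s1.png");grab("top","pics/t1.png")
d,t=load("pics/s1.png"),load("pics/t1.png")
cv2.imwrite("pics/c2.png",cv2.cvtColor(np.hstack([d["image"][60:300,320:620],t["image"][150:390,320:620]]),cv2.COLOR_RGB2BGR))
E
```

```text
4.1 [ 459.3 -201.5  303.5] yaw_y -91.99 tilt [-0.004  0.001 -1.   ] F [-1.  -0.6 -1.9] w 13.0 58.6
tool delta mm [  57.2 -303.6   -1.3]
```

View pics/c2.png

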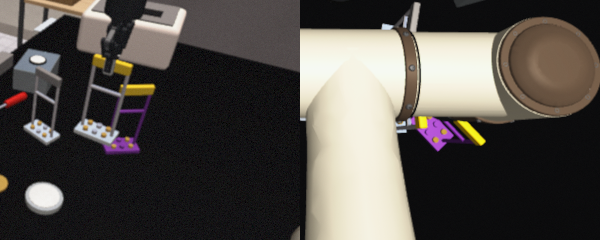

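The carrier is held upright by its yellow bar (left panel, about (112,65)), clear of the bench and the purple one. I'm carrying it toward the hook from the stand's -x side.

```bash
python3 -m pendant '[[0.003,-0.015,-0.005,0,0,0,0],[0.007,-0.035,-0.003,0,0,0,0],[0.008,-0.045,0,0,0,0,0],[0.008,-0.045,0,0,0,0,0],[0.008,-0.045,0,0,0,0,0],[0.008,-0.045,0,0,0,0,0],[0.007,-0.04,0,0,0,0,0],[0.004,-0.025,0,0,0,0,0],[0.002,-0.01,0,0,0,0,0],[0,0,0,0,0,0,0],[0,0,0,0,0,0,0]]' >/dev/null; python3 st.py 527 202.5 311
python3 - <<'E'
from h import *
grab("side","pics/s2.png");d=grab("top","pics/t2.png");d=load("pics/s2.png")
cv2.imwrite("pics/c3.png",cv2.cvtColor(np.hstack([cv2.resize(d["image"][180:380,220:420],(400,400)),cv2.resize(load("pics/t2.png")["image"][160:320,140:300],(400,400))]),cv2.COLOR_RGB2BGR))
E
```

```text
5.3 [525.5 100.4 312.6] yaw_y -91.98 tilt [-0.002 -0.001 -1.   ] F [ 0.1 -0.4 -2.4] w 13.2 58.8
tool delta mm [  -2.  -102.1    1.5]
```

View pics/c3.png

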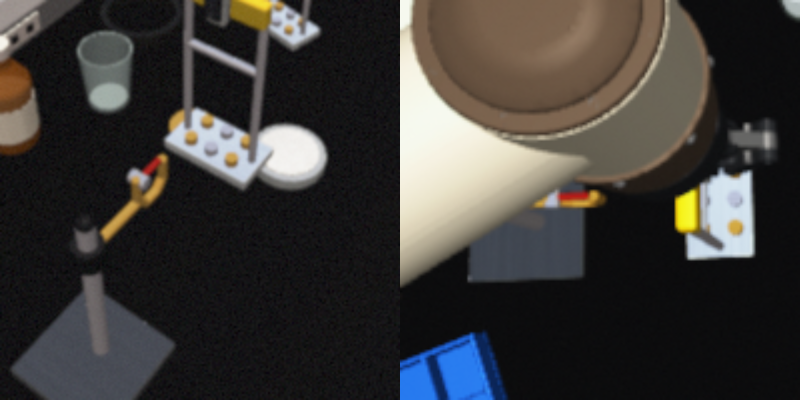

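The carrier hangs upright, with its rung at crop (223,57), which is side (331.5,208.5). The gate (crop (152,165)) lies ahead, in line with the middle of the window.

```bash
python3 - <<'E'
from h import *
d=load("pics/s2.png")
print(proj(d,(525.5,100.4,240.6)), plane(d,331.5,208.5,240.6))
E
python3 -m pendant '[[0,-0.015,0,0,0,0,0],[0,-0.03,0,0,0,0.5,0],[0,-0.03,0,0,0,0.5,0],[0,-0.02,0,0,0,0,0],[0,-0.007,0,0,0,0,0],[0,0,0,0,0,0,0],[0,0,0,0,0,0,0]]' >/dev/null; python3 st.py 527 202.5 290
python3 - <<'E'
from h import *
d=grab("side","pics/s3.png")
cv2.imwrite("pics/c4.png",cv2.cvtColor(cv2.resize(d["image"][190:340,220:370],(600,600),interpolation=2),cv2.COLOR_RGB2BGR))
E
```

```text
[330.00400283 207.86815194] [522.35759543 100.35392004 240.6       ]
6.1 [530.  202.4 313.3] yaw_y -92.98 tilt [-0.    -0.001 -1.   ] F [-0.2 -0.3 -2.6] w 13.2 58.8
tool delta mm [-3.   0.  23.3]
```

View pics/c4.png

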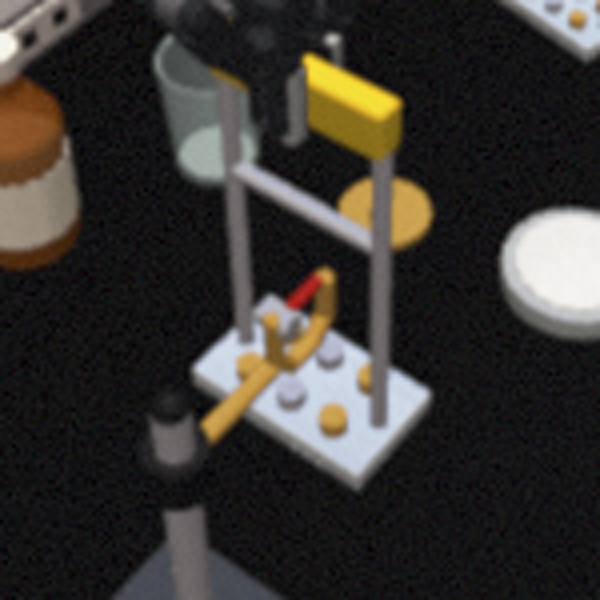

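The hook passes through the carrier's lower window, with the rung above the gate, so I'm going down by feel.

```bash
python3 -m pendant '[[-0.001,0,0.005,0,0,0,0],[-0.001,0,0.005,0,0,0,0],[0,0,0.005,0,0,0,0],[0,0,0.005,0,0,0,0],[0,0,0,0,0,0,0],[0,0,0,0,0,0,0]]' >/dev/null; python3 st.py
python3 -m pendant '[[0,0,0.004,0,0,0,0],[0,0,0.004,0,0,0,0],[0,0,0.004,0,0,0,0],[0,0,0,0,0,0,0],[0,0,0,0,0,0,0]]' >/dev/null; python3 st.py
```

```text
6.75 [528.2 203.1 293.2] yaw_y -92.95 tilt [-0. -0. -1.] F [ 0.4  0.2 -2.2] w 13.1 58.8
7.25 [528.2 203.1 281.2] yaw_y -92.95 tilt [-0. -0. -1.] F [-1.2 -0.2 -1.4] w 13.5 58.8
```

```bash
for i in 1; do :; done; python3 -m pendant '[[0,0,0.003,0,0,0,0],[0,0,0.003,0,0,0,0],[0,0,0,0,0,0,0]]' >/dev/null; python3 st.py
python3 -m pendant '[[0,0,0.003,0,0,0,0],[0,0,0.002,0,0,0,0],[0,0,0,0,0,0,0]]' >/dev/null; python3 st.py
```

```text
7.55 [527.9 203.  274.7] yaw_y -92.96 tilt [-0.001 -0.001 -1.   ] F [-0.4 -0.  -1.8] w 13.2 58.8
7.85 [528.1 203.1 269.9] yaw_y -92.96 tilt [-0.001 -0.    -1.   ] F [ 0.1  0.3 -2.9] w 13.1 58.9
```

```bash
python3 -m pendant '[[0,0,0.002,0,0,0,0],[0,0,0.002,0,0,0,0],[0,0,0,0,0,0,0]]' >/dev/null; python3 st.py
python3 -m pendant '[[0,0,0.002,0,0,0,0],[0,0,0.002,0,0,0,0],[0,0,0,0,0,0,0]]' >/dev/null; python3 st.py
python3 - <<'E'
from h import *
d=grab("side","pics/s4.png")
cv2.imwrite("pics/c5.png",cv2.cvtColor(cv2.resize(d["image"][210:330,235:355],(600,600),interpolation=2),cv2.COLOR_RGB2BGR))
E
```

```text
8.15 [528.4 203.  267.2] yaw_y -92.94 tilt [ 0.001 -0.    -1.   ] F [-1.7 -1.3  3.1] w 13.1 59.7
8.45 [528.4 203.3 262.5] yaw_y -92.95 tilt [ 0.001  0.    -1.   ] F [-1.2 -0.8  3.6] w 13.0 59.9
```

View pics/c5.png

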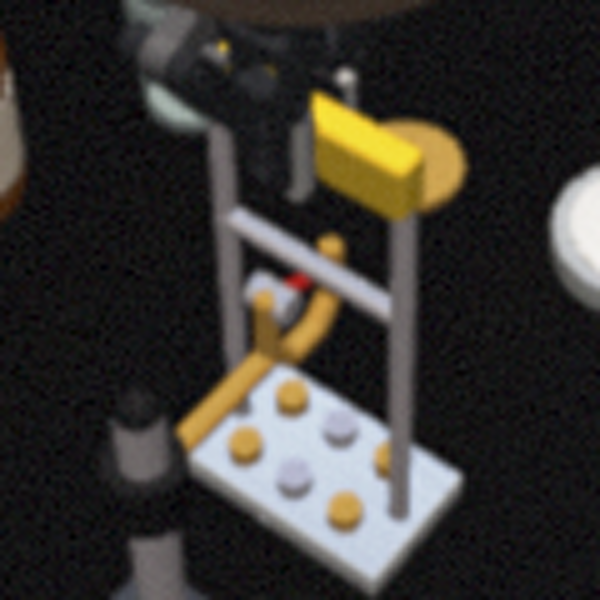

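Contact came at TCP about 268.5 with some 6 N. The picture shows the rung (crop (310,265)) between nose and spine, just starting to press the red gate. Floor is expected at TCP about 234, so I press on.

```bash
python3 -m pendant '[[0,0,0.003,0,0,0,0],[0,0,0.003,0,0,0,0],[0,0,0.003,0,0,0,0],[0,0,0,0,0,0,0]]' >/dev/null; python3 st.py
python3 -m pendant '[[0,0,0.003,0,0,0,0],[0,0,0.003,0,0,0,0],[0,0,0,0,0,0,0]]' >/dev/null; python3 st.py
python3 -m pendant '[[0,0,0.002,0,0,0,0],[0,0,0.001,0,0,0,0],[0,0,0,0,0,0,0]]' >/dev/null; python3 st.py
```

```text
8.9 [528.9 202.8 253.7] yaw_y -92.94 tilt [ 0.002 -0.001 -1.   ] F [ 2.6 -3.   4.6] w 13.1 59.7
9.2 [528.1 202.2 246.8] yaw_y -92.97 tilt [-0.001 -0.002 -1.   ] F [ 1.4 -5.4  1.6] w 13.4 59.4
9.5 [527.6 202.4 243.5] yaw_y -92.98 tilt [-0.002 -0.002 -1.   ] F [ 0.1 -6.5  0.3] w 13.4 59.3
```

```bash
python3 -m pendant '[[0,0,0.0015,0,0,0,0],[0,0,0.0015,0,0,0,0],[0,0,0,0,0,0,0]]' >/dev/null; python3 st.py
python3 -m pendant '[[0,0,0.001,0,0,0,0],[0,0,0.001,0,0,0,0],[0,0,0,0,0,0,0]]' >/dev/null; python3 st.py
python3 -m pendant '[[0,0,0.001,0,0,0,0],[0,0,0,0,0,0,0]]' >/dev/null; python3 st.py
```

```text
9.8 [527.  203.1 239.2] yaw_y -93.02 tilt [-0.004  0.    -1.   ] F [-0.7  0.3 -2.4] w 13.0 59.0
10.1 [528.  203.7 238.7] yaw_y -92.95 tilt [-0.001  0.001 -1.   ] F [-0.6 -0.6 -2.3] w 12.9 59.0
10.3 [528.1 203.3 238.1] yaw_y -92.95 tilt [-0.  0. -1.] F [ 0.1 -0.2 -3.2] w 13.3 59.0
```

The sideways load has gone, so the gate has slipped past the rung. Next I lower it onto the hook floor.

```bash
python3 -m pendant '[[0,0,0.001,0,0,0,0],[0,0,0.001,0,0,0,0],[0,0,0,0,0,0,0]]' >/dev/null; python3 st.py
python3 -m pendant '[[0,0,0.001,0,0,0,0],[0,0,0,0,0,0,0]]' >/dev/null; python3 st.py
```

```text
10.6 [528.3 203.4 236.5] yaw_y -92.95 tilt [ 0.001  0.001 -1.   ] F [-0.4  0.6 -1.4] w 13.3 59.2
10.8 [528.6 203.6 235.9] yaw_y -92.94 tilt [ 0.002  0.001 -1.   ] F [-1.5  1.7  0.1] w 13.3 59.4
```

```bash
python3 -m pendant '[[0,0,0.0005,0,0,0,0],[0,0,0,0,0,0,0],[0,0,0,0,0,0,0]]' >/dev/null; python3 st.py
python3 - <<'E'
from h import *
d=grab("side","pics/s5.png")
cv2.imwrite("pics/c6.png",cv2.cvtColor(cv2.resize(d["image"][210:330,235:355],(600,600),interpolation=2),cv2.COLOR_RGB2BGR))
E
```

```text
11.1 [528.6 203.6 235.6] yaw_y -92.94 tilt [ 0.002  0.001 -1.   ] F [-0.2  2.   3. ] w 13.0 59.9
```

View pics/c6.png

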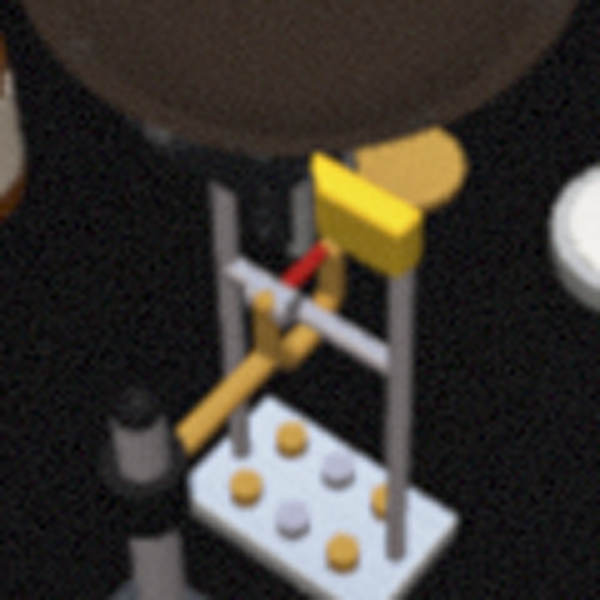

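The red gate is back in line above the rung (crop (305,265)), and the rung rests in the hook. Now I let go.

```bash
python3 -m pendant '[[0,-0.0005,-0.0005,0,0,0,0],[0,0,0,0,0,0,0],[0,0,0,0,0,0,0.018],[0,0,0,0,0,0,0.03],[0,0,0,0,0,0,0.045],[0,0,0,0,0,0,0.045],[0,0,0,0,0,0,0.045],[0,0,0,0,0,0,0.045]]' >/dev/null; python3 st.py
python3 - <<'E'
from h import *
d=grab("side","pics/s6.png")
cv2.imwrite("pics/c7.png",cv2.cvtColor(cv2.resize(d["image"][210:330,235:355],(600,600),interpolation=2),cv2.COLOR_RGB2BGR))
E
```

```text
11.95 [528.1 203.6 235.2] yaw_y -92.96 tilt [-0. -0. -1.] F [ 0.5 -1.2  0.3] w 45.0 0.0
```

View pics/c7.png

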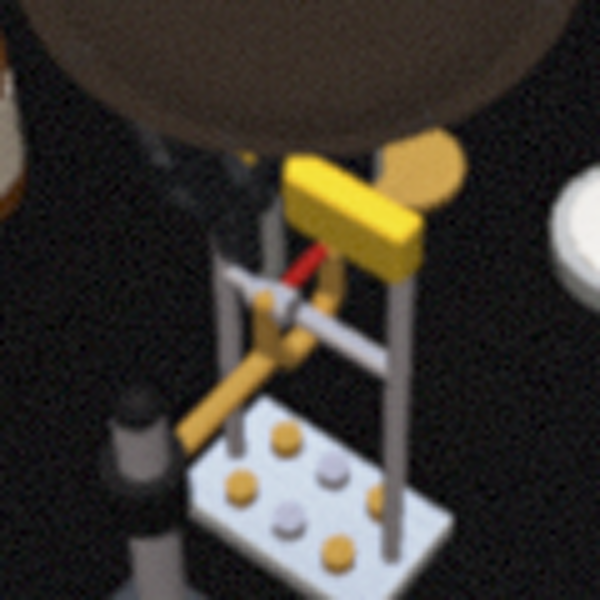

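Released: the carrier hangs upright with the gate shut and the fingers clear on both sides of the bar. I'm backing straight up and waiting for it to settle.

```bash
python3 -m pendant '[[0,0,-0.006,0,0,0,0.045],[0,0,-0.012,0,0,0,0.045],[0,0,-0.02,0,0,0,0.045],[0,0,-0.03,0,0,0,0.045],[0,0,-0.03,0,0,0,0.045],[0,0,-0.02,0,0,0,0.045],[0,0,0,0,0,0,0.045],[0,0,0,0,0,0,0.045],[0,0,0,0,0,0,0.045],[0,0,0,0,0,0,0.045],[0,0,0,0,0,0,0.045],[0,0,0,0,0,0,0.045]]' >/dev/null; for k in 1 2 3; do python3 -m pendant '[[0,0,0,0,0,0,0.045],[0,0,0,0,0,0,0.045],[0,0,0,0,0,0,0.045],[0,0,0,0,0,0,0.045],[0,0,0,0,0,0,0.045],[0,0,0,0,0,0,0.045],[0,0,0,0,0,0,0.045],[0,0,0,0,0,0,0.045],[0,0,0,0,0,0,0.045],[0,0,0,0,0,0,0.045],[0,0,0,0,0,0,0.045],[0,0,0,0,0,0,0.045]]' >/dev/null; done; python3 st.py
python3 - <<'E'
from h import *
D=[]
for i in range(6):
    d=grab("side",f"pics/f{i}.png"); D.append(d["image"][200:360,220:370].astype(int))
print([abs(D[i]-D[0]).max(2).__gt__(60).sum() for i in range(6)])
cv2.imwrite("pics/c8.png",cv2.cvtColor(cv2.resize(d["image"][210:330,235:355],(600,600),interpolation=2),cv2.COLOR_RGB2BGR))
E
```

```text
16.8 [528.2 203.6 353.3] yaw_y -92.96 tilt [ 0.  0. -1.] F [0.5 0.3 0.6] w 44.7 0.0
[np.int64(0), np.int64(0), np.int64(0), np.int64(0), np.int64(0), np.int64(0)]
```

View pics/c8.png

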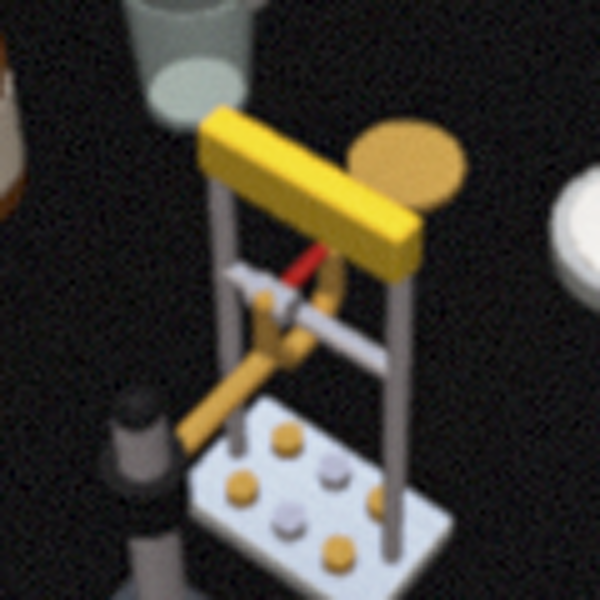

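The carrier hangs still and upright on its rung under the closed gate, with the gripper well clear.

```bash
python3 -c "
from bench import arm
print(arm.job_done())"
```

```text
the job is handed in; nothing more can be done
None
```

The yellow-handled carrier hangs upright and still on the snap hook with the gate shut above its rung, the gripper is clear, and the job is handed in; no verdict came back.

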